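# Hold the board holder's sprung keeper open

### The arm

A 6-joint arm with a two-finger parallel gripper is mounted at the origin on the work surface. World frame = base frame: x ahead of the robot, y to its left, z up, the work surface at z = 0. Lengths are in mm, angles in rad, forces in N, time in s.
With the tool pointing down it reaches from about 300 to 775 mm from the base axis. Payload 14.6 kg.
Tool frame: the origin (TCP) lies between the finger pads; the fingertips stand 19 mm ahead of it and the grasp point (between the pads) is the TCP (manip.tcp_to_tips is the distance from the TCP to the fingertips, in mm); x points along the fingers, z is the direction in which the jaws open and shut, and the axes are right-handed (so a half turn about x gives the same grasp; the last joint's range is limited). The gripper opens to 94 mm and grips with 3 to 60 N. Pads are 16 mm wide; open, the fingers measure 119 mm over their backs; the gripper's body (75 mm by 177 mm) begins 78 mm behind the grasp point.
Start: joints at [-1.384, 0.3, 1.521, -0, 1.321, -0.067], TCP at [138.09, -532.373, 224.446] pointing down, gripper open.
Joint ranges: [-3.03, 3.03], [-0.79, 2.21], [0.23, 2.52], [-1.04, 4.18], [0, 3.07], [-2.55, 2.55]. Speed limits (rad/s): [2.22, 2.22, 2.57, 3.14, 3.14, 3.14].

### API

Orientations are given as [roll, pitch, yaw] about the fixed x, y, z axes, in that order (R = Rz(yaw) Ry(pitch) Rx(roll)).
In Python, from cell import manip gives the robot as it stands.
- The arm moves only by the tool jog_arm, never from a script. Its argument "moves" is a list that holds one entry, the list of rows, each a list of 6 numbers: the shift along the world's x, y, z in mm, then the turn, a rotation vector about the world's x, y, z in degrees. In form: [[[dx, dy, dz, wx, wy, wz], ...]]. A call has 1 to 5 rows; each row shifts and turns the pose as measured when the row begins; what a row does not reach is not made up. A row lasts 1/10 s, in which the tool goes at most 50 mm and 8.59 degrees, less where a joint would pass 70% of its speed; a pose out of reach is approached as far as the arm can. A call is refused whole if a number of a shift passes 50 or a number of a turn 8.59, either way. A call with a gripper value outside its range is refused whole. "gripper" is the opening, from -1 (shut) to 1 (fully open), set as the call begins (left out, the last holds). The fingers move at their own pace and stop on an object; "squeeze" is the grip in N (left out, the last holds). Time passes only in rows, so rows that do not move let the fingers close. It gives the time, the measured TCP pose, the force and the opening at its end, in the units of the state.
- manip.read_state(): the state, without advancing time (a new reading comes with each control period).
- manip.camera(name): name is "side" or "top" or "wrist"; returns (picture, depth): 400x640x3 uint8, blue, green, red; 400x640 float32, mm along the optical axis (not along the pixel's ray), 0 where there is no reading.
- manip.camera_params(name): a dict with "fx", "fy", "cx", "cy" (pixels), "dist" ([k1, k2, p1, p2, k3] as OpenCV has them; the pictures are not rectified), "rvec" (rotation vector, rad) and "tvec" (3), from world to camera coordinates, as OpenCV has them. Camera axes: x right, y down, z forward; pixel columns grow to the right and rows downward; lengths in mm; the calibration is good to about 2 mm. A picture is of the moment at which its call begins: read the wrist's pose just before it. camera_params takes no time and is no camera call; for the wrist camera it gives the pose at the moment of the call.
- manip.sign_off(): hands the job in, once; it reports no verdict.
The state is a dict: "clock": time; "joints": joint angles; "qd": joint speeds; "effort": joint torques, N m; "eef_pos": TCP position; "eef_rot": TCP orientation; "wrist_force": force on the tool from outside, world axes, zero at the start; "moment": the same for the moment, N m; "finger_gap": finger opening in mm.
Only numpy, scipy, OpenCV 4.12 (cv2) and the standard library are available. Lean on these libraries where they do the work, as an engineer would, in place of code of your own. Each camera call takes 0.05 s, during which the arm holds its last target. There are 200 camera calls.

### The job

I need to get the circuit board out of the blue holder: take the upright red post on the sprung keeper arm, swing the arm away from the board against its spring right up to its orange stop, and finish while still holding it there (do not let go or put it back). Handle the plastic post gently, it cracks under a hard squeeze or push (keep below 40 N, both fingers' pressure added together), never let the arm snap back, and leave the board and the other things on the bench undisturbed.

Things in the scene. Friction and masses are not known exactly. Their poses are not given: they have to be found in the camera images.
- holder: Circuit-board holder fixed to the bench: blue base plate 180 x 235 x 12 mm with aluminium rails. Origin under the centre of the board, on the bench; z up. In its own axes the plate spans x -90 to 90 and y -140 to 95 mm; the keeper arm is along the board's -y side and swings out towards -y. The orange stop pin (9 mm thick, top 48 mm above the bench) is near the pivot, at about x 59, y -122 mm.
- pivot (a point): Point on the vertical pivot axis of the keeper arm, at the arm's top face, 47.5 mm above the bench (dark round pivot body with brass cap; the cap's top is at 58 mm). Fixed to the holder, at x 60, y -85 mm in the holder's axes, which this point shares.
- post_top (a point): Centre of the top of the red round upright plastic post on the free end of the keeper arm, 99.5 mm above the bench; the post is 15 mm in diameter and free over its upper 52 mm (the steel arm below it, 8 mm thick and 16 mm wide, has its top at 47.5 mm). Post axis 110 mm from the pivot axis. Moves with the arm; can be gripped from above at any yaw. It stands 40 N in all, the pressures of both fingers added: a 10 N grip counts 20 N and the spring's pull adds a few N.
- keeper (a joint): Keeper arm angle about the vertical pivot axis, rad: 0 closed over the board's edge (arm runs from the pivot along the holder's -x), growing anticlockwise seen from above as it swings off the board; 1.2 is the stop. A spring always pulls it back to 0: about 2 N at the post when closed, evenly up to 6 N at the stop. The stop is firm: 1 mm further at the post adds some 15 to 25 N, so ease on to it.
- board: Loose green circuit board 100 x 120 x 3 mm (120 along its y) with parts up to 15 mm tall, lying on the holder's rails, underside 34 mm above the bench, centred on the holder. Origin at the centre of its underside. To be left where it is.
- dome_camera: White dome security camera with black dome, 110 mm across, 71 mm tall, loose. Bystander; origin under its centre.
- power_brick: Black power supply brick 60 x 115 x 34 mm, loose. Bystander; origin under its centre.
- screwdriver: Screwdriver lying on the bench, 190 mm long along its x, red handle (about 26 mm thick) towards -x, origin at mid-length on the bench. Bystander.

How it is judged (in metres and radians):
On the way:
1. the keeper arm is swung half way open by the fingers (value of joint keeper above 0.6 rad and contact force between the fingers and keeper above 1 N), for 0.1 s.
At the end, for the whole second after the job is handed in: The program has ended with the fingers still holding the keeper arm at its stop (angle above 1.13 of 1.2 rad), with more than 1.5 N and less than 40 N on it; the board lies within 6 mm and the bystanders within 15 mm of where they were (value of joint keeper above 1.13 rad and contact force between the fingers and keeper between 1.5 and 40 N and distance of board from where it was at the start of the episode below 0.006 m and distance of each of dome_camera, power_brick, screwdriver from where it was at the start of the episode below 0.015 m); the arm keeps its last pose, push and grip.
It fails at once if the keeper arm is loaded with more than 40 N (contact force between any of the fingers, the arm and keeper above 40 N).
It fails at once if the keeper arm snaps back (faster than 2.5 rad/s) (velocity of joint keeper below -2.5 rad/s).
It fails at once if the board is shifted by more than 6 mm (distance of board from where it was at the start of the episode above 0.006 m).
It fails at once if a bystander is moved by more than 15 mm (distance of any of dome_camera, power_brick, screwdriver from where it was at the start of the episode above 0.015 m).
It also fails if it takes over 40 s, if anything falls off the work surface, if the arm or the gripper's body presses on something with over 40 N, if the wrist force passes 120 N, or if a joint passes its speed limit or range.

## Working session

There is one attempt and no reset: what is moved stays moved. The work goes in short steps, Python scripts to look and compute and a tool call to move; the robot and the scene stay as the last step left them, time stands still between calls to the robot, and variables do not carry over. Pictures are saved under pics/ and viewed, about 8 in all and at most 12, crops included, and the job is handed in when it is done.

Besides the shell and the picture viewer there is one more tool, called after "Emit:" as name(argument=value, ...) on one line, values as JSON. jog_arm: Moves the arm, as the interface text tells. Its arguments: {"type":"object","properties":{"moves":{"type":"array","items":{"type":"array","items":{"type":"array","items":{"type":"number"}}}},"gripper":{"type":"number"},"squeeze":{"type":"number"}},"required":["moves"]}

```bash
mkdir -p pics
cat > h.py <<'E'
import numpy as np, cv2
from cell import manip
def world(p,uv,z=None,d=None):
    K=np.array([[p['fx'],0,p['cx']],[0,p['fy'],p['cy']],[0,0,1]])
    n=cv2.undistortPoints(np.array([[uv]],float),K,np.array(p['dist'],float))[0,0]
    R=cv2.Rodrigues(np.array(p['rvec'],float))[0]; t=np.array(p['tvec'],float).ravel()
    c=-R.T@t; r=R.T@np.array([n[0],n[1],1])
    return c+r*((z-c[2])/r[2] if z is not None else d)
E
python3 - <<'E'
from h import *
s=manip.read_state(); print(s)
for c in ('top','side'):
    p=manip.camera_params(c); im,d=manip.camera(c); cv2.imwrite(f'pics/{c}0.png',im); np.save(f'{c}0.npy',d)
    # red blobs
    h=cv2.cvtColor(im,cv2.COLOR_BGR2HSV); m=(((h[...,0]<8)|(h[...,0]>172))&(h[...,1]>130)&(h[...,2]>60)).astype('uint8')
    n,l,st,ce=cv2.connectedComponentsWithStats(m)
    for i in range(1,n):
        if st[i,4]>20:
            u,v=ce[i]; z=d[int(v),int(u)]; print(c,st[i],ce[i].round(1),z,world(p,(u,v),d=z).round(1))
E
```

```text
{'clock': 0.0, 'joints': array([-1.38359150e+00,  3.00452405e-01,  1.52161215e+00,  7.15472296e-06,
        1.32073473e+00, -6.65984368e-02]), 'qd': array([-0.00023989,  0.00083887,  0.00017909,  0.00086317, -0.00016217,
       -0.00068187]), 'effort': array([-3.38889868e-04, -5.31804729e+01, -3.52741456e+01,  7.06728618e-02,
        2.43513932e-02, -9.86362625e-05]), 'eef_pos': array([ 138.04870815, -532.12223116,  223.88344328]), 'eef_rot': array([3.06925098, 1.56958967, 1.75225614]), 'wrist_force': array([-0.67439049, -0.87186271,  0.86319437]), 'moment': array([-0.01331139,  0.00259973, -0.06143659]), 'finger_gap': 93.97490769098812}
top [103  59  35  40 169] [128.   86.4] 797.68994 [820.5 520.   41.1]
top [281 231  39  40 532] [299.7 251.1] 779.8075 [490.7 170.5  24.8]
top [368 237   8   7  48] [371.8 240. ] 710.1204 [510.3  41.3  98. ]
side [322 131  36  19 278] [341. 140.] 1059.7529 [829.7 504.1  26.9]
side [242 216  34  33 417] [259.3 231.7] 674.5525 [490.7 160.5  22.1]
side [288 229   9  32 141] [292.7 242.4] 551.7199 [510.6  34.7  81.9]
```

View pics/top0.png

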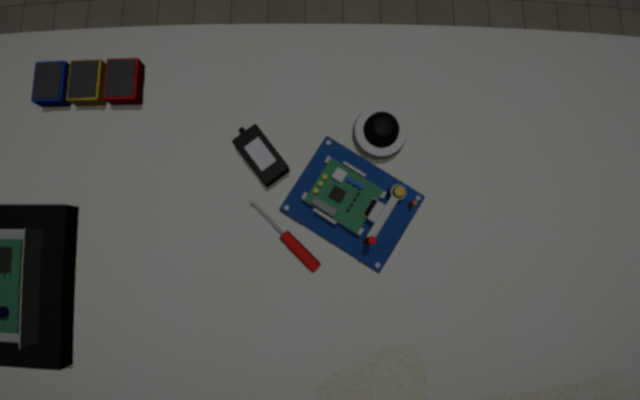

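View pics/side0.png

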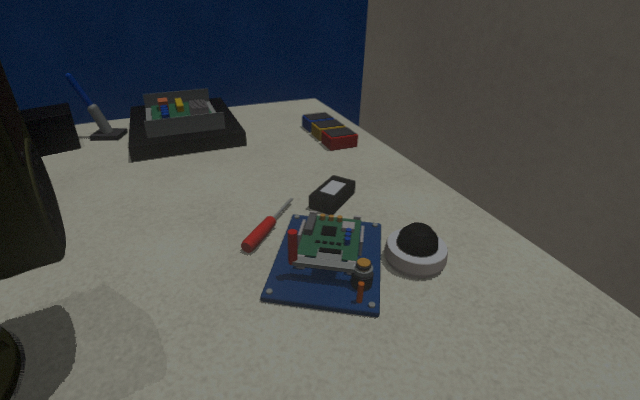

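The top view shows the post at (372,240), the pivot cap at (399,191) and the orange stop at (413,203). The screwdriver handle is at (300,250), the dome at (381,132) and the brick at (261,155). The side view agrees with this.

Run:
```python
from h import *
p=manip.camera_params('top')
post=world(p,(371.8,239.5),z=99.5);piv=world(p,(399.2,191),z=58);stop=world(p,(413.5,203),z=46)
print(post,piv,stop,np.linalg.norm((post-piv)[:2]),np.linalg.norm((stop-piv)[:2]))
d=post-piv; a0=np.arctan2(d[1],d[0]); print('arm ang deg',np.degrees(a0), 'holder yaw',np.degrees(a0)-180)
for k in np.arange(0,1.25,.1): 
    q=piv[:2]+110*np.array([np.cos(a0+k),np.sin(a0+k)]); print(k.round(2),q.round(1),np.hypot(*q).round())
s=manip.read_state(); from scipy.spatial.transform import Rotation as R
print(R.from_euler('xyz',s['eef_rot']).as_matrix().round(3))
print(cv2.Rodrigues(np.array(p['rvec']))[0].round(2),p['tvec'])
```

```text
[511.09966696  41.45624161  99.5       ] [603.12636055 -17.83382187  58.        ] [581.71617458 -47.4543055   46.        ] 109.47248037358509 36.54817524511264
arm ang deg 147.20752004192076 holder yaw -32.79247995807924
0.0 [510.7  41.7] 512.0
0.1 [505.2  32.2] 506.0
0.2 [500.7  22.2] 501.0
0.3 [497.2  11.8] 497.0
0.4 [494.8   1. ] 495.0
0.5 [493.4  -9.9] 494.0
0.6 [493.2 -20.9] 494.0
0.7 [494.  -31.8] 495.0
0.8 [496.  -42.7] 498.0
0.9 [499.  -53.2] 502.0
1.0 [503.  -63.5] 507.0
1.1 [508.1 -73.2] 513.0
1.2 [514.1 -82.4] 521.0
[[-0.     0.968  0.251]
 [ 0.001  0.251 -0.968]
 [-1.     0.    -0.001]]
[[-0.   -1.    0.01]
 [-0.99  0.   -0.11]
 [ 0.11 -0.01 -0.99]] [137.68521135 580.9706579  751.12628626]
```

Emit:
jog_arm(moves=[[[25,38,0,0,0,-3],[25,38,0,0,0,-3],[25,38,0,0,0,-3],[25,38,0,0,0,-3],[25,38,0,0,0,-3]]], gripper=1, squeeze=8)

```text
clock: 0.6
eef_pos: [263.0, -337.6, 221.1]
eef_rot: [-2.911, 1.566, 1.777]
wrist_force: [-0.4, -0.4, -0.8]
finger_gap: 93.9
```

Emit:
jog_arm(moves=[[[25,38,0,0,0,-3],[25,38,0,0,0,-3],[25,38,0,0,0,-3],[25,38,0,0,0,-3],[25,38,0,0,0,-3]]])

```text
clock: 1.1
eef_pos: [390.6, -138.5, 221.0]
eef_rot: [-2.975, 1.566, 1.438]
wrist_force: [0.0, -1.3, -0.1]
finger_gap: 94.0
```

Emit:
jog_arm(moves=[[[25,36,-4,0,0,-3.2],[25,36,-4,0,0,-3.2],[25,36,-4,0,0,-3.2],[25,36,-4,0,0,-3.2],[20,33,-4,0,0,-3.2]]])

```text
clock: 1.6
eef_pos: [514.2, 48.3, 200.2]
eef_rot: [3.131, 1.566, 0.972]
wrist_force: [0.2, -0.2, 0.1]
finger_gap: 94.1
```

Emit:
jog_arm(moves=[[[0,0,0,0,0,0],[0,0,0,0,0,0]]])

```text
clock: 1.8
eef_pos: [514.9, 51.9, 198.5]
eef_rot: [-2.54, 1.567, 1.587]
wrist_force: [0.3, -0.9, -0.2]
finger_gap: 93.9
```

Run:
```python
from h import *
p=manip.camera_params('wrist'); im,d=manip.camera('wrist'); cv2.imwrite('pics/w1.png',im)
s=manip.read_state();print(s['eef_pos'],s['eef_rot'],s['joints'])
h=cv2.cvtColor(im,cv2.COLOR_BGR2HSV); m=(((h[...,0]<6)|(h[...,0]>172))&(h[...,1]>130)&(h[...,2]>60)).astype('uint8')
n,l,st,ce=cv2.connectedComponentsWithStats(m)
for i in range(1,n):
    if st[i,4]>40:
        u,v=ce[i]; print(st[i],ce[i].round(1),d[int(v),int(u)])
# depth-based: post-top pixels at world height
ys,xs=np.nonzero(m&(d>0)); W=np.array([world(p,(x,y),d=d[y,x]) for x,y in zip(xs,ys)])
k=(W[:,2]>95)&(W[:,2]<105); print(k.sum(),W[k].mean(0),W[k].min(0),W[k].max(0), xs[k].mean(),ys[k].mean())
```

```text
[514.75191704  51.63569027 198.52841682] [-2.54989924  1.56652423  1.57688624] [0.02708816 0.250337   1.64635129 0.00450859 1.24481774 2.18204436]
[323 190  18  18 250] [331.2 198.3] 270.49945
[197 235  10  14  61] [201.2 240.5] 364.20728
[235 242  48  28 878] [257.4 256.2] 366.3265
248 [511.8465728   41.32174082  99.06532297] [504.82671047  34.30511891  96.02479181] [518.77756012  48.28021498 100.70651481] 331.2459677419355 198.3548387096774
```

View pics/w1.png

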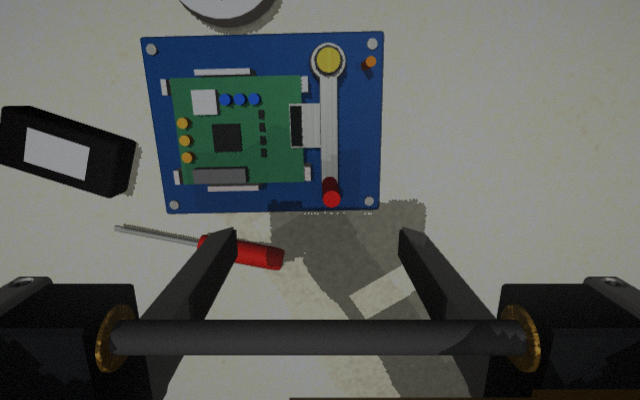

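The wrist view shows the post top at (331,198), which measures (511.8, 41.3, 99). That agrees with the top camera's (511.1, 41.5). The jaws are tangential to the arm. I'll align and descend.

Emit:
jog_arm(moves=[[[-3,-10,-20,0,0,0],[0,0,-30,0,0,0],[0,0,-25,0,0,0],[0,0,0,0,0,0]]])

```text
clock: 2.25
eef_pos: [510.4, 37.3, 123.1]
eef_rot: [3.077, 1.566, 0.919]
wrist_force: [1.2, -1.1, 0.3]
finger_gap: 93.7
```

Emit:
jog_arm(moves=[[[1,4,0,0,0,0],[0,0,-20,0,0,0],[0,0,-20,0,0,0],[0,0,0,0,0,0]]])

```text
clock: 2.65
eef_pos: [513.5, 39.9, 88.1]
eef_rot: [2.526, 1.56, 0.365]
wrist_force: [0.4, 0.4, -0.4]
finger_gap: 93.9
```

Emit:
jog_arm(moves=[[[-2,1,-7,0,0,0],[0,0,0,0,0,0],[0,0,0,0,0,0],[0,0,0,0,0,0],[0,0,0,0,0,0]]], gripper=-0.5)

```text
clock: 3.15
eef_pos: [513.4, 40.9, 85.8]
eef_rot: [2.395, 1.554, 0.234]
wrist_force: [-0.1, 0.1, 0.5]
finger_gap: 57.5
```

Run:
```python
from h import *
s=manip.read_state();print(s['eef_pos'],s['eef_rot'],s['wrist_force'],s['finger_gap'])
im,d=manip.camera('wrist'); cv2.imwrite('pics/w2.png',im)
```

```text
[513.4430709   40.91759285  85.83518409] [2.39474052 1.55357069 0.23372473] [-0.10657296  0.06366354  0.52258806] 57.46241264901844
```

View pics/w2.png

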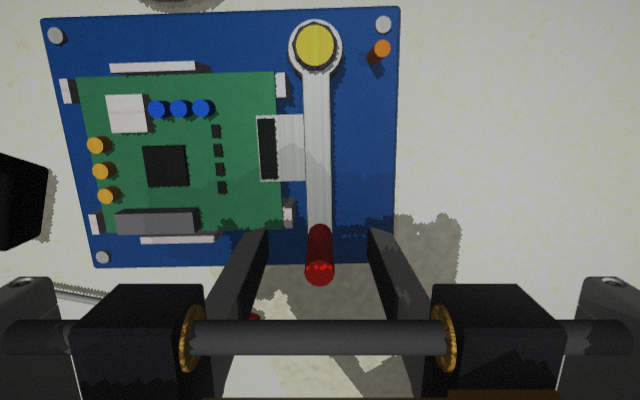

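The post at (320,255) is centred between the fingers. I'll close in stages.

Emit:
jog_arm(moves=[[[0,0,0,0,0,0],[0,0,0,0,0,0],[0,0,0,0,0,0],[0,0,0,0,0,0],[0,0,0,0,0,0]]])

```text
clock: 3.7
eef_pos: [513.5, 40.9, 86.0]
eef_rot: [2.394, 1.553, 0.233]
wrist_force: [-0.8, -0.1, 0.8]
finger_gap: 23.7
```

Emit:
jog_arm(moves=[[[0,0,0,0,0,0],[0,0,0,0,0,0],[0,0,0,0,0,0],[0,0,0,0,0,0],[0,0,0,0,0,0]]], gripper=-1)

```text
clock: 4.2
eef_pos: [512.9, 40.1, 85.9]
eef_rot: [2.322, 1.555, 0.161]
wrist_force: [-0.4, -0.5, 1.5]
finger_gap: 15.3
```

The post is gripped at a 15.3 mm gap. I'll swing it along the arc, turning the tool with it.

Emit:
jog_arm(moves=[[[-3,-4.5,0,0,0,2.9],[-3,-5,0,0,0,2.9],[-2.5,-5,0,0,0,2.9],[-2,-5,0,0,0,2.9],[0,0,0,0,0,0]]])

```text
clock: 4.7
eef_pos: [503.5, 21.3, 85.9]
eef_rot: [2.361, 1.551, 0.41]
wrist_force: [-0.9, 2.8, 0.6]
finger_gap: 14.9
```

```bash
cat >> h.py <<'E'
def rep():
    s=manip.read_state(); e=s['eef_pos']; P=np.array([602.9,-18.0]); d=e[:2]-P
    th=np.degrees(np.arctan2(d[1],d[0]))%360; r=s['eef_rot']
    jaw=np.degrees(r[2]-r[0])%180
    f=s['wrist_force']; u=d/np.hypot(*d); t=np.array([-u[1],u[0]])
    print('clk',s['clock'],'pos',e.round(1),'ang',((th-147.2)/57.3).round(3),'rad',np.hypot(*d).round(1),'jaw-tangent',(jaw-(th+90)%180).round(1),'F',f.round(1),'Frad',(f[:2]@u).round(1),'Ftan',(f[:2]@t).round(1),'gap',s['finger_gap'].round(1),'j',s['joints'].round(2))
E
python3 -c "from h import *; rep()"
```

```text
Traceback (most recent call last):
  File "h.py", line 14, in rep
    print('clk',s['clock'],'pos',e.round(1),'ang',((th-147.2)/57.3).round(3),'rad',np.hypot(*d).round(1),'jaw-tangent',(jaw-(th+90)%180).round(1),'F',f.round(1),'Frad',(f[:2]@u).round(1),'Ftan',(f[:2]@t).round(1),'gap',s['finger_gap'].round(1),'j',s['joints'].round(2))
                                                                                                                                                                                                                           ^^^^^^^^^^^^^^^^^^^^^
AttributeError: 'float' object has no attribute 'round'
```

```bash
sed -i "s/s\['finger_gap'\].round(1)/round(s['finger_gap'],1)/" h.py
python3 -c "from h import *; rep()"
```

```text
clk 4.7 pos [503.5  21.3  85.9] ang 0.196 rad 106.9 jaw-tangent -0.2 F [-0.9  2.8  0.6] Frad 1.9 Ftan -2.2 gap 14.9 j [-0.03  0.36  1.8   0.01  0.97  1.91]
```

Emit:
jog_arm(moves=[[[-3,-10,0,0,0,5.5],[-2,-10.5,0,0,0,5.5],[-1,-11,0,0,0,5.5],[0,-11,0,0,0,5.5],[0,0,0,0,0,0]]])

```text
clock: 5.2
eef_pos: [496.4, -19.5, 85.9]
eef_rot: [2.594, 1.551, 1.035]
wrist_force: [-0.7, 3.8, 1.5]
finger_gap: 14.6
```

```bash
python3 -c "from h import *; rep()"
```

```text
clk 5.2 pos [496.4 -19.5  85.9] ang 0.586 rad 106.5 jaw-tangent -0.1 F [-0.7  3.8  1.5] Frad 0.7 Ftan -3.8 gap 14.6 j [-0.12  0.35  1.81  0.02  0.97  1.42]
```

Emit:
jog_arm(moves=[[[0,-10.5,0,0,0,5.5],[1,-10.5,0,0,0,5.5],[2,-10.5,0,0,0,5.5],[3,-10,0,0,0,5.5],[0,0,0,0,0,0]]])

```text
clock: 5.7
eef_pos: [504.3, -57.8, 85.8]
eef_rot: [2.507, 1.547, 1.326]
wrist_force: [-4.8, 3.0, 4.8]
finger_gap: 15.3
```

```bash
python3 -c "from h import *; rep()"
```

```text
clk 5.7 pos [504.3 -57.8  85.8] ang 0.956 rad 106.3 jaw-tangent 0.3 F [-4.8  3.   4.8] Frad 3.4 Ftan -4.6 gap 15.3 j [-0.2   0.37  1.78  0.03  0.99  0.97]
```

Emit:
jog_arm(moves=[[[2,-4.8,0,0,0,2.9],[2.2,-4.8,0,0,0,2.9],[2.4,-4.7,0,0,0,2.9],[0,0,0,0,0,0],[0,0,0,0,0,0]]])

```text
clock: 6.2
eef_pos: [509.3, -68.0, 85.8]
eef_rot: [2.736, 1.545, 1.683]
wrist_force: [-5.7, 3.5, 5.4]
finger_gap: 15.2
```

```bash
python3 -c "from h import *; rep()"
```

```text
clk 6.2 pos [509.3 -68.   85.8] ang 1.063 rad 106.1 jaw-tangent 1.6 F [-5.7  3.5  5.4] Frad 3.4 Ftan -5.7 gap 15.2 j [-0.22  0.39  1.76  0.03  1.01  0.82]
```

Emit:
jog_arm(moves=[[[2.3,-4.2,0,0,0,2],[2.4,-4.2,0,0,0,2],[0,0,0,0,0,0],[0,0,0,0,0,0]]])

```text
clock: 6.6
eef_pos: [512.0, -72.7, 85.7]
eef_rot: [2.931, 1.543, 1.928]
wrist_force: [-6.2, 2.9, 5.6]
finger_gap: 15.3
```

```bash
python3 -c "from h import *; rep()"
```

```text
clk 6.6 pos [512.  -72.7  85.7] ang 1.114 rad 106.1 jaw-tangent 1.5 F [-6.2  2.9  5.6] Frad 3.8 Ftan -5.7 gap 15.3 j [-0.22  0.4   1.74  0.03  1.02  0.77]
```

Emit:
jog_arm(moves=[[[2.2,-3.6,0,0,0,2],[1.5,-2.6,0,0,0,1.5],[0,0,0,0,0,0],[0,0,0,0,0,0]]])

```text
clock: 7.0
eef_pos: [513.6, -75.2, 85.7]
eef_rot: [3.098, 1.54, 2.136]
wrist_force: [-6.8, 1.7, 4.6]
finger_gap: 15.3
```

```bash
python3 -c "from h import *; rep()"
```

```text
clk 7.0 pos [513.6 -75.2  85.7] ang 1.142 rad 106.0 jaw-tangent 2.2 F [-6.8  1.7  4.6] Frad 4.8 Ftan -5.1 gap 15.3 j [-0.23  0.4   1.73  0.03  1.03  0.72]
```

Emit:
jog_arm(moves=[[[1.4,-3.2,0,0,0,1],[0,0,0,0,0,0],[0,0,0,0,0,0]]])

```text
clock: 7.3
eef_pos: [513.7, -75.4, 85.7]
eef_rot: [-3.108, 1.538, 2.214]
wrist_force: [-7.1, 2.8, 5.5]
finger_gap: 15.7
```

```bash
python3 -c "from h import *; rep()"
```

```text
clk 7.3 pos [513.7 -75.4  85.7] ang 1.145 rad 106.1 jaw-tangent 2.1 F [-7.1  2.8  5.5] Frad 4.5 Ftan -6.2 gap 15.7 j [-0.23  0.41  1.73  0.02  1.03  0.72]
```

Run:
```python
from h import *
im,d=manip.camera('wrist'); cv2.imwrite('pics/w3.png',im)
im,d=manip.camera('side'); cv2.imwrite('pics/s3.png',cv2.resize(im[190:330,210:410],None,fx=4,fy=4,interpolation=cv2.INTER_CUBIC)); rep()
```

```text
clk 7.4 pos [513.7 -75.4  85.6] ang 1.144 rad 106.0 jaw-tangent 2.2 F [-5.5  3.2  5.5] Frad 2.9 Ftan -5.7 gap 15.1 j [-0.23  0.41  1.73  0.02  1.03  0.72]
```

View pics/w3.png

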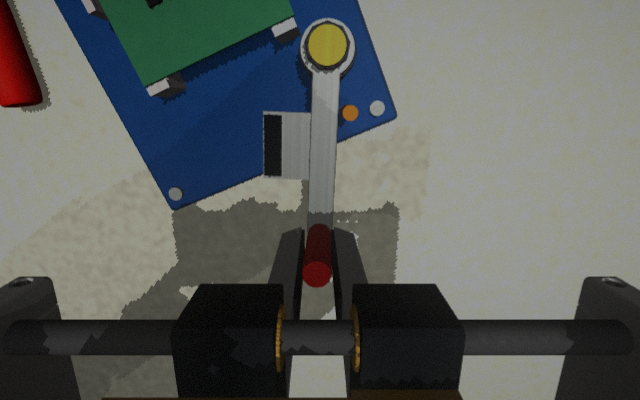

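View pics/s3.png

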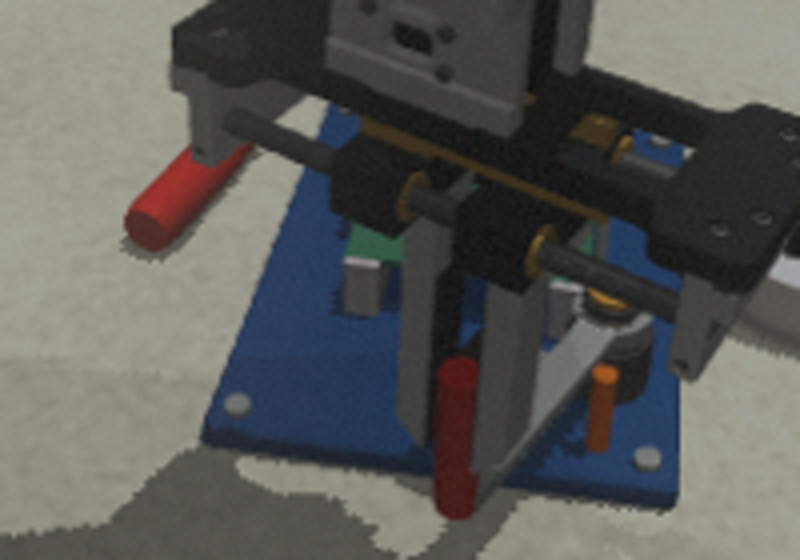

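The arm is near the pin at (350,113) in the wrist view but not yet touching it, by about 0.05 rad, which matches the 1.145 estimate. Grip is sound. I'll ease on without the pauses, which were resetting the push.

Emit:
jog_arm(moves=[[[2,-3.6,0,0,0,0.5],[2,-3.6,0,0,0,0.5]]])

```text
clock: 7.6
eef_pos: [516.7, -80.4, 85.6]
eef_rot: [-3.059, 1.536, 2.27]
wrist_force: [-5.1, 4.0, 3.1]
finger_gap: 15.3
```

```bash
python3 -c "from h import *; rep()"
```

```text
clk 7.6 pos [516.7 -80.4  85.6] ang 1.199 rad 106.4 jaw-tangent -0.6 F [-5.1  4.   3.1] Frad 1.8 Ftan -6.2 gap 15.3 j [-0.23  0.41  1.72  0.02  1.04  0.71]
```

Emit:
jog_arm(moves=[[[0.8,-1.3,0,0,0,0]]])

```text
clock: 7.7
eef_pos: [517.1, -80.9, 85.6]
eef_rot: [-3.029, 1.535, 2.295]
wrist_force: [-6.9, 2.9, 4.9]
finger_gap: 15.3
```

```bash
python3 -c "from h import *; rep()"
```

```text
clk 7.7 pos [517.1 -80.9  85.6] ang 1.205 rad 106.4 jaw-tangent -1.2 F [-6.9  2.9  4.9] Frad 3.9 Ftan -6.4 gap 15.3 j [-0.24  0.42  1.71  0.02  1.04  0.71]
```

Emit:
jog_arm(moves=[[[1,-1.6,0,0,0,0]]])

```text
clock: 7.8
eef_pos: [517.4, -81.7, 85.5]
eef_rot: [-2.996, 1.533, 2.323]
wrist_force: [-8.0, 1.9, 6.3]
finger_gap: 15.3
```

Run:
```python
from h import *
rep(); im,d=manip.camera('wrist'); cv2.imwrite('pics/w4.png',cv2.resize(im[0:200,240:440],None,fx=3,fy=3,interpolation=cv2.INTER_CUBIC)); rep()
```

```text
clk 7.8 pos [517.4 -81.7  85.5] ang 1.213 rad 106.6 jaw-tangent -2.0 F [-8.   1.9  6.3] Frad 5.3 Ftan -6.3 gap 15.3 j [-0.24  0.42  1.71  0.02  1.04  0.72]
clk 7.85 pos [517.5 -81.7  85.6] ang 1.214 rad 106.6 jaw-tangent -2.1 F [-6.6  1.8  6.3] Frad 4.3 Ftan -5.4 gap 15.0 j [-0.24  0.42  1.71  0.02  1.04  0.72]
```

View pics/w4.png

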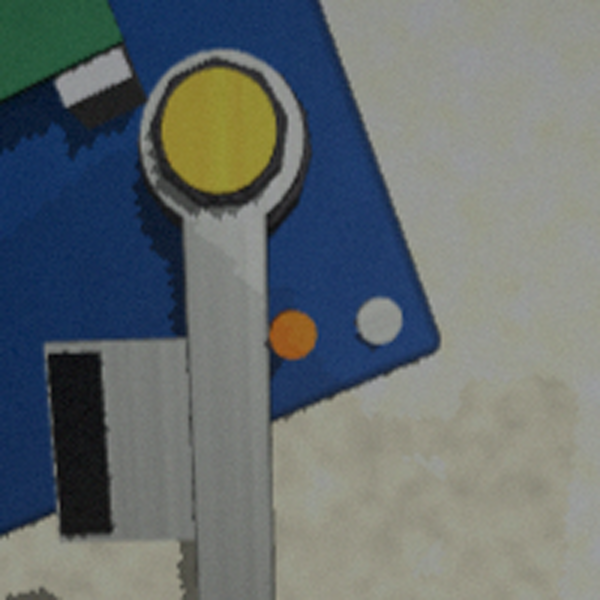

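The crop shows the arm edge (269,335) against the orange pin (270,335), which puts the arm at the stop. I'll check that the hold is steady and nothing else has moved, then hand in.

Run:
```python
from h import *
a=cv2.imread('pics/top0.png')
for i in range(4): b,_=manip.camera('top')
rep()
for n,(x,y,w,h) in dict(dome=(350,100,60,62),brick=(230,122,62,68),driver=(246,198,78,78)).items():
    g=lambda im:cv2.cvtColor(im[y:y+h,x:x+w],cv2.COLOR_BGR2GRAY).astype(np.float32)
    print(n,cv2.phaseCorrelate(g(a),g(b)),np.abs(g(a)-g(b)).mean())
cv2.imwrite('pics/top4.png',cv2.resize(b[80:300,220:450],None,fx=2.6,fy=2.6))
```

```text
clk 8.05 pos [517.4 -81.7  85.5] ang 1.213 rad 106.6 jaw-tangent -2.0 F [-7.4  1.8  5.5] Frad 4.9 Ftan -5.8 gap 15.4 j [-0.24  0.42  1.71  0.02  1.04  0.72]
dome ((0.029186394742634292, 0.044624001737929575), 1.0016222630937894) 13.19758
brick ((0.03284161004316033, -0.018870548506747298), 0.9878150675859716) 14.349146
driver ((-0.031859524723003574, -0.0163131200968607), 1.0180877390503884) 15.542571
```

View pics/top4.png

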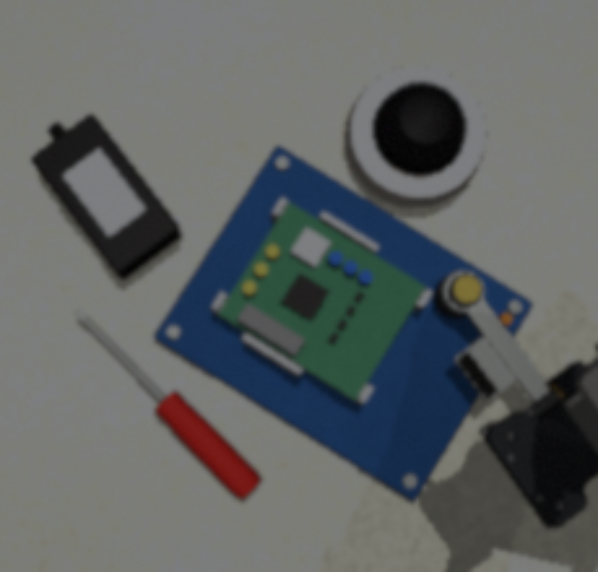

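The keeper is open and held steady. The board at about (325,300) sits on its rails, and the bystanders show shifts under 0.1 px.

```bash
python3 -c "
from h import *
print(manip.sign_off()); rep()"
```

```text
the job is handed in; nothing more can be done
None
the job is handed in; nothing more can be done
```

I gripped the red post from above with an 8 N grip, about 16 N over both fingers. I swung the keeper arm along its arc to the orange stop, and handed in at about 8 s while still holding it there.

**Angle:** the last check put the arm at about 1.21 rad, with roughly 0.02 rad of error. The wrist picture shows the arm's edge against the pin.

**Force:** the measured pull along the swing was about 6 N, which matches the spring at the stop. I saw no clear force rise from the stop itself, so the contact is light and rests on the picture and the angle. Total load on the post comes to about 22–25 N by estimate; it wasn't measured directly.

**Hold:** the pose stayed steady between the last checks, and the arm showed no sign of snapping back.

**Surroundings:** the dome camera, power brick and screwdriver moved less than 0.1 pixel in the top view. The board was checked only by eye and looks unmoved on its rails.

**Grip position:** the post sat about 3.5 mm off the centre of the pads, within their 16 mm width.

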